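# Walk the die block round to the fence

## Robot

A 7-joint arm with a two-finger parallel gripper is mounted at the origin on the work surface. World frame = base frame: x ahead of the robot, y to its left, z up, the work surface at z = 0. Lengths are in m, angles in rad, forces in N, time in s.
With the tool pointing down it reaches from about 0.4 to 0.875 m from the base axis. Payload 19.3 kg.
Tool frame: the origin (TCP) lies at the very end of the fingers, on their centre line; the grasp point (between the pads) lies 19 mm behind it; z points along the fingers, y is the line along which they close (so a half turn about z gives the same grasp; the last joint's range is limited). The gripper opens to 85 mm and grips with 20 to 120 N. Pads are 22 mm wide; open, the fingers measure 114 mm over their backs; the gripper's body (76 mm by 85 mm) begins 54 mm behind the grasp point. The pads swing forward as they close: fully open they stand 13 mm farther back than shut.
Start: joints at [-1.403, 0.521, -0.036, 1.599, 0.021, 1.021, -0.113], TCP at [0.147, 0.607, 0.231] pointing down, gripper open.
Joint ranges: [-2.91, 2.91], [-0.3, 2.13], [-1.5, 1.42], [0.17, 2.43], [-1.26, 4.41], [0.16, 1.93], [-2.52, 2.52]. Speed limits (rad/s): [1.89, 1.89, 2.39, 2.39, 3.01, 3.01, 3.01].

## Interface

Orientations are given as [roll, pitch, yaw] about the fixed x, y, z axes, in that order (R = Rz(yaw) Ry(pitch) Rx(roll)).
In Python, from workcell import bot gives the robot as it stands. The module is installed in compiled form; this text tells all that it offers.
- The arm moves only by the tool apply_moves, never from a script. Its arguments are lists of equal length, an entry for each row: "claw": the finger opening in m, from 0 to 0.0854; "xyz": the shift along the tool's x, y, z in m, a list of three; "twist": the turn, a rotation vector about the tool's x, y, z in rad, a list of three. A call has 1 to 20 rows; each row shifts and turns the commanded pose from where the row before left it, along the tool's axes as they then stand; what a row does not reach is not made up. A row lasts 1/10 s, in which the tool goes at most 50 mm and 8.59 degrees, less where a joint would pass 70% of its speed; a pose out of reach is approached as far as the arm can. A call with a gripper value outside its range is refused whole. The fingers move at their own pace and stop on an object; "force" is the grip in N (left out, the last holds). Time passes only in rows, so rows that do not move let the fingers close. It gives the time, the measured TCP pose, the force, the opening and the grip force at its end, in the units of the state.
- bot.observe(): the state, without advancing time (a new reading comes with each control period).
- bot.grab_frame(name): name is "scene" or "top" or "wrist"; returns a dict with "img" (420x560x3 uint8, red, green, blue), "vfov" (degrees; the focal length in pixels is half the picture's height over the tangent of half this angle, whatever the lens; pixels are square), "cx", "cy" (the principal point, pixels), "distortion" ([k1, k2, p1, p2, k3] as OpenCV has them; the pictures are not rectified), "view" (4x4, takes a point from world to camera coordinates). Camera axes: x right, y up, looking along -z (the intrinsics and any distortion apply to the point x, -y, -z); pixel columns grow to the right and rows downward; lengths in m; the calibration is good to about 2 mm. A picture is of the moment at which its call begins. There is no depth.
- bot.job_done(): hands the job in; it is judged then, once.
Trained networks look in the newest picture that a camera, given by its name, has taken for a name from the list of things; names that differ only in an ending like _2 or _b are one class to them, and where a whole thing is asked for, a point or a joint stands for the part that bears it (a point fixed in the world has none). Each returns a list of dicts, best first, with "score" (0 to 1); they miss things now and then, are a little off and sometimes report something else, mostly with a low value. They report only what shows in the picture. A call takes as long as a camera call. They do not tell look-alikes from the thing itself.
- bot.find_in(camera, query): "position" ([x, y, z] in m, in world coordinates, good to about 4 mm: the middle of the surface that is visible of it).
The state is a dict: "clock": time; "qpos": joint angles; "qd": joint speeds; "joint_efforts": joint torques, N m; "position": TCP position; "tool_rot": TCP orientation; "force": force on the tool from outside, world axes, zero at the start; "moment": the same for the moment, N m; "grip_width": finger opening in m; "finger_force": force on a finger pad.
Only numpy, scipy, OpenCV 4.12 (cv2) and the standard library are available. Lean on these libraries where they do the work, as an engineer would, in place of code of your own. Each camera call takes 0.05 s, during which the arm holds its last target. There are 200 camera calls.

## Task

Using pushes only, walk the heavy aluminium die block round on its setting plate, nudging one corner and then the opposite one, until one of its two long sides squarely faces the fence; keep all of the block inside the yellow ring while you turn it. Then push it straight up to the fence so that this long side sits flush against it, within the fence's length, and let go. Never lift or tip the block, and leave the other things where they are.

Things in the scene. Friction and masses are not known exactly. Their poses are not given: they have to be found in the camera images.
- die_block: Loose die block of bare aluminium, about 0.95 kg, a plain cuboid 90 mm along its x, 110 mm along its y and 36 mm high, with a dark cavity marking (two copper dots) and four dark bores on its top, all flush. Origin: centre of its underside, z up. Its two long (110 mm) sides face its own +x and -x; they are alike and either may face the fence. It slides on the plate with dry friction, taking roughly 3 to 10 N, and stays where it is left.
- plate: Fixed dark steel setting plate, 10 mm thick, lying flat on the bench. Origin: on the bench under the centre of the yellow ring, z up; the plate reaches from -115 to +175 mm along its x and 145 mm either way along its y. Its +x points from the ring to the fence. The fence is a fixed blue-painted bar standing on the plate, 220 mm long along y (from -110 to +110), 24 mm thick (x from 140 to 164), 28 mm high: its top is 38 mm above the bench.
- fence_face (a point): Middle of the fence's flat front face (the side towards the ring), 140 mm from the ring's centre, 24 mm above the bench; axes as the plate's, so +x points into the fence and y runs along it.
- ring_centre (a point): Centre of the yellow painted ring (flat, no height) on the plate's top, 10 mm above the bench; the ring's outer radius is 97 mm, its line 6 mm wide; axes as the plate's.
- turned_part: Bystander: small turned steel part standing upright near the corner of the plate at plate x = -95, y = +120 mm, 24 mm in diameter, 42 mm high. Origin: centre of its underside.
- stepped_key: Bystander: small stepped steel key, 34 x 16 x 16 mm, near the corner of the plate at plate x = -95, y = -120 mm. Origin: centre of its underside.
- file: Bystander: file with an orange handle lying on the bench left of the plate, 255 mm long along its x (from -150 to +105 mm), 22 mm high. Origin: on the bench side, under the joint region of handle and blade.
- notched_block: Bystander: steel block with a slot in its top, 50 x 70 x 42 mm, on the bench left of the plate. Origin: centre of its underside.
- hammer: Bystander: hammer lying on the bench right of the plate, about 260 mm long along its x (130 mm either way), its 90 mm wide head at the +x end, 26 mm high. Origin: midway along it, at its underside.
- dye_jar: Bystander: jar with a blue cap, 52 mm in diameter, 70 mm high, on the bench right of the plate. Origin: centre of its underside.
- brass_slug: Bystander: brass cylinder standing upright, 36 mm in diameter, 30 mm high, on the bench right of the plate. Origin: centre of its underside.
- corner0 (a point): Top corner of the die block at block x = +45, y = +55 mm, 36 mm above its underside; axes as the block's.
- corner1 (a point): Top corner of the die block at block x = -45, y = +55 mm, 36 mm above its underside; axes as the block's.
- corner2 (a point): Top corner of the die block at block x = -45, y = -55 mm, 36 mm above its underside; axes as the block's.
- corner3 (a point): Top corner of the die block at block x = +45, y = -55 mm, 36 mm above its underside; axes as the block's.
Things that resemble listed ones, but are neither listed nor needed, are in the scene too. Leave any blue or purple look-alike of the die_block alone.

How it is judged:
On the way:
1. the block stands inside the ring with a long side facing the fence, within 11 degrees (angle between the y axis of die_block and the y axis of plate, either way round below 0.2 rad and horizontal distance between each of corner0, corner1, corner2, corner3 and ring_centre below 0.097 m), for 0.1 s.
At the end, for the whole second after the job is handed in: A long side of the block lies against the fence's front face: parallel within 2 degrees, its middle within 3.5 mm of the face, within the fence's length (2 mm allowed), flat on the plate and at rest (angle between the y axis of die_block and the y axis of plate, either way round below 0.035 rad and x of die_block in the frame of fence_face above -0.0485 m and y of die_block in the frame of fence_face between -0.057 and 0.057 m and angle between die_block's own z axis and vertical below 0.03 rad and z of die_block in the frame of ring_centre below 0.003 m and linear speed of die_block below 0.01 m/s); the robot touches nothing.
It fails at once if the block left the yellow ring (a corner beyond its outer edge) while still more than 11 degrees from facing the fence (angle between the y axis of die_block and the y axis of plate, either way round above 0.2 rad and horizontal distance between any of corner0, corner1, corner2, corner3 and ring_centre above 0.097 m).
It fails at once if the block was lifted more than 6 mm off the plate (z of die_block in the frame of ring_centre above 0.006 m).
It fails at once if the block was tipped by more than 9 degrees (angle between die_block's own z axis and vertical above 0.15 rad).
It fails at once if a bystander was moved by more than 15 mm (distance of any of turned_part, stepped_key, file, notched_block, hammer, dye_jar, brass_slug from where it was at the start of the episode above 0.015 m).
It also fails if it takes over 72 s, if anything falls off the work surface, if the arm or the gripper's body presses on something with over 40 N, if the wrist force passes 120 N, or if a joint passes its speed limit or range.

## Working session

There is one attempt and no reset: what is moved stays moved. The work goes in short steps, Python scripts to look and compute and a tool call to move; the robot and the scene stay as the last step left them, time stands still between calls to the robot, and variables do not carry over. Pictures are saved under pics/ and viewed, at most 10 in all, crops included, and the job is handed in when it is done.

Besides the shell and the picture viewer there is one more tool, called after "Call:" as name(argument=value, ...), one argument or row to a line, values as JSON. apply_moves: Moves the arm, as the interface text tells. Its arguments: {"type":"object","properties":{"claw":{"type":"array"},"xyz":{"type":"array"},"twist":{"type":"array"},"force":{"type":"number"}},"required":["claw","xyz","twist"]}

```bash
mkdir -p pics; cat > h.py <<'E'
import numpy as np, cv2
from workcell import bot
def K(f):
    h=f["img"].shape[0]; F=h/2/np.tan(np.radians(f["vfov"])/2)
    return np.array([[F,0,f["cx"]],[0,F,f["cy"]],[0,0,1.]]), np.array(f["distortion"],float)
def proj(f,P):
    P=np.atleast_2d(P); V=np.array(f["view"]); c=P@V[:3,:3].T+V[:3,3]; c=c*[1,-1,-1]
    k,d=K(f); return cv2.projectPoints(c.reshape(-1,1,3),np.zeros(3),np.zeros(3),k,d)[0].reshape(-1,2)
def unproj(f,uv,z):
    k,d=K(f); n=cv2.undistortPoints(np.array(uv,float).reshape(-1,1,2),k,d).reshape(-1,2)
    V=np.array(f["view"]); r=np.c_[n[:,0],-n[:,1],-np.ones(len(n))]@V[:3,:3]; o=-V[:3,:3].T@V[:3,3]
    return o+r*((z-o[2])/r[:,2])[:,None]
def save(f,n): cv2.imwrite("pics/"+n,cv2.cvtColor(f["img"],cv2.COLOR_RGB2BGR))
E
python3 - <<'E'
from h import *
s=bot.observe();print(s["clock"],s["position"],s["tool_rot"],s["force"])
f=bot.grab_frame("top");save(f,"top0.png");print(f["vfov"],np.round(f["view"],3).tolist())
for q in ["die_block","plate","fence_face","ring_centre","turned_part","stepped_key","file","notched_block","hammer","dye_jar","brass_slug","corner0","corner1","corner2","corner3"]:
    print(q,[(round(r["score"],2),np.round(r["position"],3).tolist(),proj(f,r["position"]).round().tolist()) for r in bot.find_in("top",q)][:4])
E
```

```text
0.0 [0.14721612 0.60708206 0.23073704] [-3.14051397e+00  1.36195449e-04  2.90377977e+00] [ 1.72988218 -0.10158982 -0.09575451]
48.13592618296331 [[0.018, -1.0, 0.006, 0.006], [0.989, 0.018, 0.145, -0.496], [-0.145, 0.003, 0.989, -1.17], [0.0, 0.0, 0.0, 1.0]]
die_block [(0.93, [0.274, -0.205, 0.035], [[371.0, 295.0]]), (0.78, [0.527, 0.019, 0.047], [[284.0, 194.0]])]
plate [(0.88, [0.572, 0.027, 0.013], [[281.0, 179.0]])]
fence_face [(0.6, [0.576, 0.029, 0.008], [[281.0, 178.0]])]
ring_centre [(0.9, [0.574, 0.024, 0.013], [[282.0, 179.0]])]
turned_part [(0.51, [0.403, 0.102, 0.038], [[250.0, 242.0]])]
stepped_key [(0.46, [0.476, -0.126, 0.024], [[340.0, 216.0]])]
file [(0.72, [0.442, 0.436, 0.018], [[124.0, 225.0]]), (0.17, [0.524, 0.017, 0.046], [[285.0, 195.0]])]
notched_block [(0.62, [0.62, 0.337, 0.035], [[164.0, 158.0]])]
hammer [(0.95, [0.535, -0.426, 0.023], [[452.0, 196.0]])]
dye_jar [(0.92, [0.656, -0.315, 0.068], [[414.0, 146.0]])]
brass_slug [(0.6, [0.656, -0.315, 0.073], [[415.0, 145.0]]), (0.52, [0.43, -0.318, 0.026], [[413.0, 235.0]])]
corner0 [(0.85, [0.272, -0.203, 0.035], [[370.0, 296.0]]), (0.77, [0.523, 0.015, 0.044], [[286.0, 196.0]]), (0.65, [0.616, 0.335, 0.032], [[165.0, 159.0]]), (0.6, [0.3, 0.281, 0.034], [[179.0, 281.0]])]
corner1 [(0.85, [0.272, -0.203, 0.035], [[370.0, 296.0]]), (0.77, [0.523, 0.015, 0.044], [[286.0, 196.0]]), (0.65, [0.616, 0.335, 0.032], [[165.0, 159.0]]), (0.6, [0.3, 0.281, 0.034], [[179.0, 281.0]])]
corner2 [(0.85, [0.272, -0.203, 0.035], [[370.0, 296.0]]), (0.77, [0.523, 0.015, 0.044], [[286.0, 196.0]]), (0.65, [0.616, 0.335, 0.032], [[165.0, 159.0]]), (0.6, [0.3, 0.281, 0.034], [[179.0, 281.0]])]
corner3 [(0.85, [0.272, -0.203, 0.035], [[370.0, 296.0]]), (0.77, [0.523, 0.015, 0.044], [[286.0, 196.0]]), (0.65, [0.616, 0.335, 0.032], [[165.0, 159.0]]), (0.6, [0.3, 0.281, 0.034], [[179.0, 281.0]])]
```

View pics/top0.png

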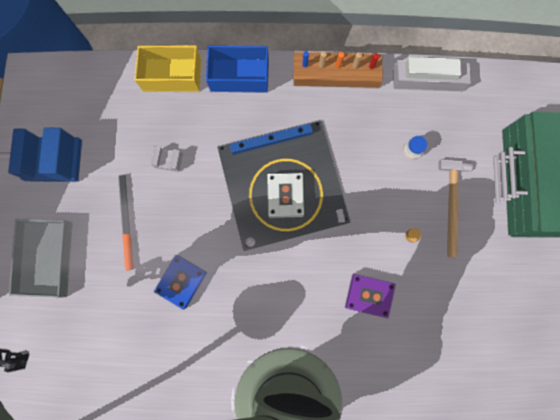

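The top view shows the bare block inside the ring at about (286,195), with its long axis up-down in the picture. The fence runs from (229,146) to (313,127). The turned part is at (250,242) and the key at (340,216); the blue (180,282) and purple (371,296) blocks are look-alikes. Next I'll measure precisely.

```bash
cat >> h.py <<'E'
def scene(f):
    """ring centre, plate yaw from colour masks"""
    hsv=cv2.cvtColor(f["img"],cv2.COLOR_RGB2HSV); R={}
    roi=np.zeros(hsv.shape[:2],bool); roi[112:260,210:360]=True
    ym=(cv2.inRange(hsv,(20,110,90),(35,255,255))>0)&roi
    v,u=np.nonzero(ym); P=unproj(f,np.c_[u,v],0.01)[:,:2]
    c=np.linalg.lstsq(np.c_[2*P,np.ones(len(P))],(P**2).sum(1),rcond=None)[0]
    bm=(cv2.inRange(hsv,(100,120,60),(125,255,255))>0)&roi; bm[165:]=False
    v,u=np.nonzero(bm); B=unproj(f,np.c_[u,v],0.038)[:,:2].astype(np.float32)
    return c[:2],np.sqrt(c[2]+c[:2]@c[:2]),cv2.minAreaRect(B)
def block(f,near,z=0.046):
    g=f["img"].astype(int); m=((g.min(2)>110)&(g.max(2)-g.min(2)<40)).astype(np.uint8)
    q=proj(f,[near[0],near[1],z])[0].astype(int)
    k=np.zeros_like(m); cv2.circle(k,tuple(map(int,q)),36,1,-1); m&=k
    n,l,s,_=cv2.connectedComponentsWithStats(m); i=1+s[1:,4].argmax()
    c=cv2.findContours((l==i).astype(np.uint8),cv2.RETR_EXTERNAL,cv2.CHAIN_APPROX_NONE)[0][0].reshape(-1,2)
    (x,y),(w,h),a=cv2.minAreaRect(unproj(f,c,z)[:,:2].astype(np.float32)*1000)
    if w>h: a+=90   # a+90 = long axis; a = normal of long sides
    return np.array([x,y]),(w,h),a
E
python3 - <<'E'
from h import *
f=bot.grab_frame("top")
c,r,b=scene(f);print(c,r,b);print(block(f,c))
g=f["img"][110:260,205:365];cv2.imwrite("pics/crop0.png",cv2.resize(g[:,:,::-1],None,fx=4.5,fy=4,interpolation=cv2.INTER_CUBIC))
E
```

```text
[0.53291634 0.01524346] 0.09369963465211334 ((0.6754975318908691, 0.055537015199661255), (0.029560118913650513, 0.22029641270637512), 16.025394439697266)
(array([526.09063721,  16.81049538]), (111.51129913330078, 92.30609130859375), 91.0919737815857)
```

View pics/crop0.png

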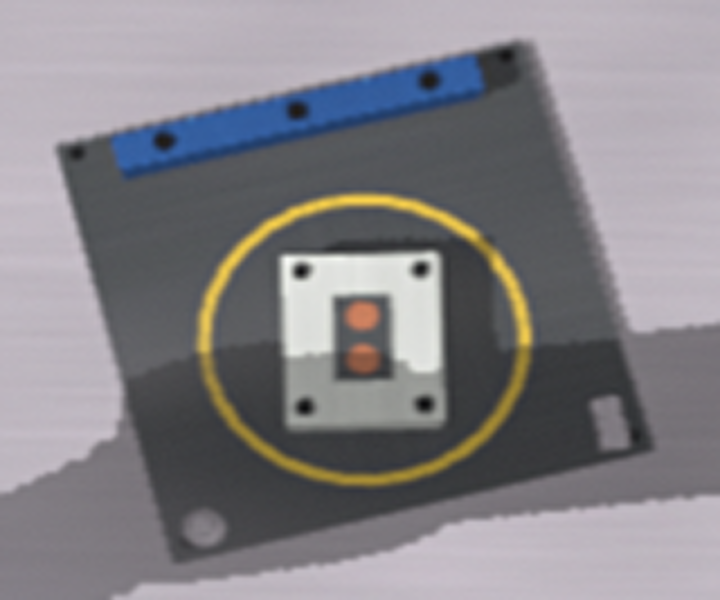

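Call:
apply_moves(
  claw=[0, 0, 0, 0, 0, 0, 0, 0, 0, 0, 0, 0, 0, 0, 0, 0, 0, 0, 0, 0],
  xyz=[
    [0, 0, 0],
    [0, 0, 0],
    [0, 0, 0],
    [0, 0, 0],
    [-0.0135, -0.031, 0.005],
    [-0.0135, -0.031, 0.005],
    [-0.0135, -0.031, 0.005],
    [-0.0135, -0.031, 0.005],
    [-0.0135, -0.031, 0.005],
    [-0.0135, -0.031, 0.005],
    [-0.0135, -0.031, 0.005],
    [-0.0135, -0.031, 0.005],
    [-0.0135, -0.031, 0.005],
    [-0.0135, -0.031, 0.005],
    [-0.0135, -0.031, 0.005],
    [-0.0135, -0.031, 0.005],
    [-0.0135, -0.031, 0.005],
    [-0.0135, -0.031, 0.005],
    [-0.0135, -0.031, 0.005],
    [-0.0135, -0.031, 0.005],
  ],
  twist=[
    [0, 0, -0.129],
    [0, 0, -0.129],
    [0, 0, -0.129],
    [0, 0, -0.129],
    [0, 0, 0],
    [0, 0, 0],
    [0, 0, 0],
    [0, 0, 0],
    [0, 0, 0],
    [0, 0, 0],
    [0, 0, 0],
    [0, 0, 0],
    [0, 0, 0],
    [0, 0, 0],
    [0, 0, 0],
    [0, 0, 0],
    [0, 0, 0],
    [0, 0, 0],
    [0, 0, 0],
    [0, 0, 0],
  ],
)

```text
clock: 2.85
position: [0.492, 0.1887, 0.1512]
tool_rot: [3.142, 0.0, -2.863]
force: [-0.1, 0.5, -0.2]
grip_width: -0.0002
finger_force: 0.0
```

```bash
cat >> h.py <<'E'
RC=np.array([532.9,15.2]); YAW=15.9
def rot(a): a=np.radians(a); return np.array([[np.cos(a),-np.sin(a)],[np.sin(a),np.cos(a)]])
def toplate(p): return rot(-YAW)@(np.array(p)[:2]-RC)
def tcp():
    s=bot.observe(); p=np.array(s["position"])*1000
    return toplate(p),p[2],s
def look():
    f=bot.grab_frame("top"); c,wh,a=block(f,toplate_inv(C_GUESS)/1000); return f,toplate(c),wh,(a-YAW+90)%180-90
def report():
    p,z,s=tcp(); print("t",round(s["clock"],2),"tcp plate",p.round(1),"z",z.round(1),"rot",np.round(np.degrees(s["tool_rot"]),2),"F",np.round(s["force"],1),"w",round(s["grip_width"],4)); return p
def plan(c,phi,side,b,theta,n,fx=11,fy=14.5,cor=35,press=0):
    """finger-centre waypoints (plate mm): contact on side*n face, offset side*b along t, CW turn theta deg"""
    t0=rot(phi-90)@[1,0]; n0=rot(phi)@[1,0]; O=c-side*cor*t0; out=[]
    for k in range(n+1):
        th=theta*k/n; nn=rot(phi-th)@[1,0]; tt=rot(phi-90-th)@[1,0]
        h=fx*abs(nn[0])+fy*abs(nn[1]); out.append(O+side*((cor+b)*tt+(45+h)*nn))
    return np.array(out)
E
python3 - <<'E'
from h import *
p=report();print(np.round(bot.observe()["qpos"],2))
c=np.array([-6.1,3.4]);W=plan(c,75.2,1,45,20,6)
print("pre",(W[0]-p+8*(rot(75.2)@[1,0])).round(1));print(np.diff(W,axis=0).round(1).tolist(),W.round().tolist())
E
```

```text
t 2.85 tcp plate [  8.2 178. ] z 151.2 rot [ 1.8000e+02  2.0000e-02 -1.6406e+02] F [-0.1  0.5 -0.2] w -0.0002
[-0.43  0.47 -0.07  1.93  0.05  0.74  1.33]
pre [  47.1 -118.6]
[[2.2, -5.1], [1.9, -5.3], [1.6, -5.5], [1.3, -5.6], [0.9, -5.7], [0.6, -5.8]] [[53.0, 52.0], [55.0, 47.0], [57.0, 41.0], [59.0, 36.0], [60.0, 30.0], [61.0, 24.0], [62.0, 19.0]]
```

Call:
apply_moves(
  claw=[0, 0, 0, 0, 0, 0, 0, 0, 0, 0, 0, 0, 0, 0, 0, 0, 0],
  xyz=[
    [-0.012, -0.03, 0.015],
    [-0.012, -0.03, 0.015],
    [-0.012, -0.03, 0.015],
    [-0.011, -0.0286, 0.018],
    [0, 0, 0.035],
    [0, 0, 0.035],
    [0, 0, 0],
    [0.001, -0.004, 0],
    [0.001, -0.004, 0],
    [-0.002, -0.005, 0],
    [-0.002, -0.005, 0],
    [-0.0015, -0.0055, 0],
    [-0.0015, -0.0055, 0],
    [-0.001, -0.0057, 0],
    [-0.0005, -0.006, 0],
    [0, 0, 0],
    [0, 0, 0],
  ],
  twist=[
    [0, 0, 0],
    [0, 0, 0],
    [0, 0, 0],
    [0, 0, 0],
    [0, 0, 0],
    [0, 0, 0],
    [0, 0, 0],
    [0, 0, 0],
    [0, 0, 0],
    [0, 0, 0],
    [0, 0, 0],
    [0, 0, 0],
    [0, 0, 0],
    [0, 0, 0],
    [0, 0, 0],
    [0, 0, 0],
    [0, 0, 0],
  ],
)

```text
clock: 4.55
position: [0.5861, 0.0507, 0.0181]
tool_rot: [-3.141, -0.001, -2.864]
force: [0.4, -0.3, -0.6]
grip_width: -0.0001
finger_force: 0.0
```

```bash
cat > look.py <<'E'
from h import *
import sys
g=np.array([float(sys.argv[1]),float(sys.argv[2])])
report(); f=bot.grab_frame("top"); c,wh,a=block(f,(rot(YAW)@g+RC)/1000)
c=toplate(c); phi=(a-YAW+90)%180-90
r=max(np.linalg.norm(c+rot(phi)@[x*45,y*55]) for x in(1,-1) for y in(1,-1))
print("block plate",c.round(1),np.round(wh,1),"phi",round(phi,1),"max corner r",r.round(1)); save(f,sys.argv[3])
E
python3 look.py -2 0 top1.png
```

```text
t 4.55 tcp plate [60.9 19.6] z 18.1 rot [-1.7998e+02 -4.0000e-02 -1.6410e+02] F [ 0.4 -0.3 -0.6] w -0.0001
block plate [-58.5  28.4] [ 61.8 129.9] phi -6.6 max corner r 131.0
```

View pics/top1.png

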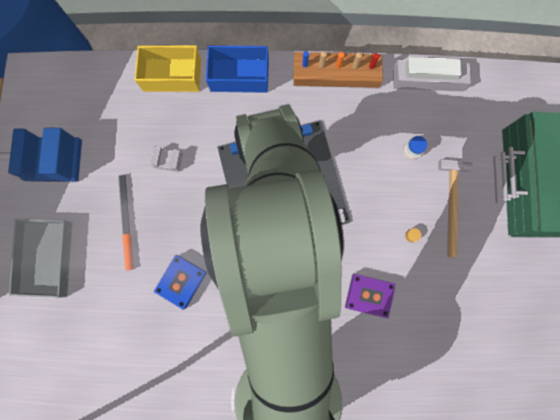

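The arm hides the whole block in the top view (its place near (286,195) is covered). I'll try the wrist and scene cameras.

```bash
python3 - <<'E'
from h import *
a=bot.grab_frame("wrist");b=bot.grab_frame("scene")
for f in(a,b):print(f["vfov"],np.round(f["distortion"],3),(-np.array(f["view"])[:3,:3].T@np.array(f["view"])[:3,3]).round(3))
im=np.vstack([a["img"],b["img"]]);cv2.imwrite("pics/wb1.png",cv2.resize(im[:,:,::-1],None,fx=.71,fy=.71,interpolation=cv2.INTER_AREA))
E
```

```text
67.54879445402918 [-0.039  0.     0.     0.     0.   ] [0.519 0.031 0.16 ]
43.127049497043046 [-0.079  0.     0.     0.     0.   ] [ 0.908 -0.692  1.112]
```

View pics/wb1.png

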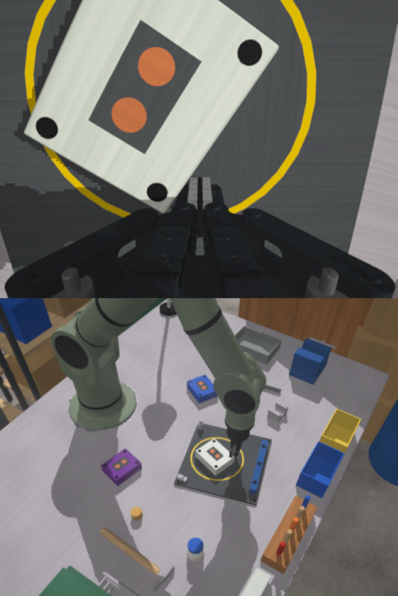

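The wrist view shows the block's top clearly: corners at about (278,45), (165,212) and (25,130), with the fourth cut off at the top, and the fingertip at (200,190). I'll fit the block's pose to its mask in this view.

```bash
cat >> h.py <<'E'
from scipy.optimize import minimize
def fit(f,c0,phi0,z=46.):
    g=cv2.GaussianBlur(f["img"],(3,3),0).astype(int); m=((g.min(2)>95)&(g.max(2)-g.min(2)<45)).astype(np.uint8)
    def w(P,z): P=np.atleast_2d(P)@rot(YAW).T+RC; return np.c_[P,np.full(len(P),z)]/1000
    S=8
    def poly(q): return np.round(q*S).astype(np.int32)
    box=np.array([[1,1],[-1,1],[-1,-1],[1,-1]])*[45,55]
    roi=np.zeros_like(m); near=c0+(box*1.3)@rot(phi0).T
    cv2.fillPoly(roi,[poly(proj(f,w(near,z)))],1,shift=3); m&=roi
    m=cv2.morphologyEx(m,cv2.MORPH_OPEN,np.ones((5,5),np.uint8))
    n,l,s,_=cv2.connectedComponentsWithStats(m); l=(l==1+s[1:,4].argmax()).astype(np.uint8)
    hull=cv2.convexHull(cv2.findContours(l,cv2.RETR_EXTERNAL,cv2.CHAIN_APPROX_NONE)[0][0]); M=np.zeros_like(m); cv2.fillPoly(M,[hull],1)
    def cost(x):
        k=np.zeros_like(m); cv2.fillPoly(k,[poly(proj(f,w(x[:2]+box@rot(x[2]).T,z)))],1,shift=3)
        return (k!=M).sum()/M.sum()
    best=None
    for d in(-8,0,8):
        x0=np.r_[c0,phi0+d]; r=minimize(cost,x0,method="Nelder-Mead",options=dict(initial_simplex=np.vstack([x0,x0+[6,0,0],x0+[0,6,0],x0+[0,0,6]]),xatol=.05,fatol=1e-4))
        if best is None or r.fun<best.fun: best=r
    return best.x[:2],best.x[2],best.fun
E
cat > look.py <<'E'
from h import *
import sys
g=np.array([float(v) for v in sys.argv[1:4]])
def see(cam):
    f=bot.grab_frame(cam); c,phi,e=fit(f,g[:2],g[2])
    r=max(np.linalg.norm(c+rot(phi)@[x*45,y*55]) for x in(1,-1) for y in(1,-1))
    print(cam,"block plate",c.round(1),"phi",round(phi,1),"err",round(e,3),"max r",r.round(1)); return c,phi
if __name__=="__main__":
    p=report(); C,ph=see("wrist")
    if len(sys.argv)>4:
        side,b,th,n=int(sys.argv[4]),*map(float,sys.argv[5:8]); W=plan(C,ph,side,b,th,int(n))
        print("to pre",(W[0]-p+8*side*(rot(ph)@[1,0])).round(1),"steps",np.diff(W,axis=0).round(1).tolist(),"W0",W[0].round(1))
    see("scene")
E
python3 look.py -6 -4 55 -1 45 35 8
```

```text
t 4.7 tcp plate [61.  20.1] z 18.1 rot [-1.7999e+02 -3.0000e-02 -1.6406e+02] F [-0.3 -0.4  1. ] w 0.0001
wrist block plate [-6.5 -9. ] phi 56.7 err 0.013 max r 78.9
to pre [-144.1  -63.9] steps [[-0.4, 7.7], [0.3, 7.8], [0.9, 7.9], [1.6, 7.8], [2.3, 7.7], [3.0, 7.5], [3.7, 7.3], [4.3, 7.0]] W0 [-78.8 -37.1]
scene block plate [ -4.  -20.9] phi 55.6 err 0.198 max r 90.5
```

Call:
apply_moves(
  claw=[0, 0, 0, 0, 0, 0, 0, 0, 0, 0, 0, 0, 0, 0, 0, 0, 0, 0, 0, 0],
  xyz=[
    [-0.0044, 0.0067, 0],
    [0, 0, -0.025],
    [0, 0, -0.025],
    [0.037, -0.0175, 0],
    [0.037, -0.0175, 0],
    [0.037, -0.0175, 0],
    [0.0375, -0.018, 0],
    [0, 0, 0.025],
    [0, 0, 0.025],
    [-0.002, 0.003, 0],
    [-0.0024, 0.0037, 0],
    [0.0004, 0.0077, 0],
    [-0.0003, 0.0078, 0],
    [-0.001, 0.0079, 0],
    [-0.0016, 0.0078, 0],
    [-0.0023, 0.0077, 0],
    [-0.003, 0.0075, 0],
    [-0.0037, 0.0073, 0],
    [-0.0043, 0.007, 0],
    [0, 0, 0],
  ],
  twist=[
    [0, 0, 0],
    [0, 0, 0],
    [0, 0, 0],
    [0, 0, 0],
    [0, 0, 0],
    [0, 0, 0],
    [0, 0, 0],
    [0, 0, 0],
    [0, 0, 0],
    [0, 0, 0],
    [0, 0, 0],
    [0, 0, 0],
    [0, 0, 0],
    [0, 0, 0],
    [0, 0, 0],
    [0, 0, 0],
    [0, 0, 0],
    [0, 0, 0],
    [0, 0, 0],
    [0, 0, 0],
  ],
)

```text
clock: 6.8
position: [0.4666, 0.0222, 0.0183]
tool_rot: [3.141, 0.0, -2.862]
force: [-0.4, 0.2, -0.1]
grip_width: 0.0001
finger_force: 0.0
```

```bash
python3 look.py -4 12 22 1 45 22 6; python3 -c "
from h import *
save(bot.grab_frame('wrist'),'w2.png')"
```

```text
t 6.8 tcp plate [-61.8  24.9] z 18.3 rot [ 1.7997e+02  3.0000e-02 -1.6397e+02] F [-0.4  0.2 -0.1] w 0.0001
wrist block plate [70. 14.] phi -16.0 err 1.0 max r 139.5
to pre [184.4 -72.8] steps [[-5.4, -2.3], [-5.6, -1.9], [-5.8, -1.6], [-6.0, -1.2], [-6.1, -0.8], [-6.2, -0.4]] W0 [114.9 -45.7]
scene block plate [7.4 1. ] phi 19.0 err 0.082 max r 77.0
```

View pics/w2.png

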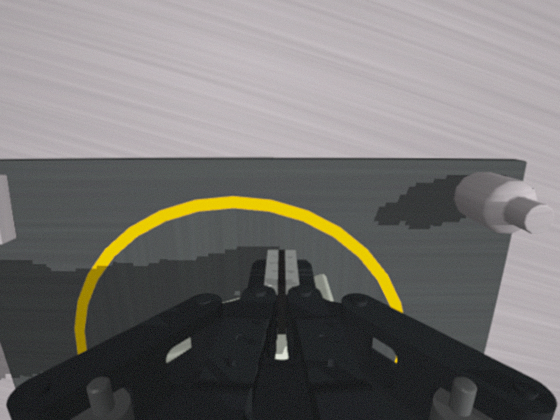

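The wrist camera now faces away from the block: it shows the ring's rear edge at (235,200) and the turned part at (500,200). I'll lift and go over the next contact place, then look back.

Call:
apply_moves(
  claw=[0, 0, 0, 0, 0, 0, 0, 0],
  xyz=[
    [0.0075, -0.0027, 0],
    [0, 0, -0.025],
    [0, 0, -0.025],
    [-0.039, -0.009, 0],
    [-0.039, -0.009, 0],
    [-0.039, -0.009, 0],
    [-0.039, -0.009, 0],
    [0, 0, 0],
  ],
  twist=[
    [0, 0, 0],
    [0, 0, 0],
    [0, 0, 0],
    [0, 0, 0],
    [0, 0, 0],
    [0, 0, 0],
    [0, 0, 0],
    [0, 0, 0],
  ],
)

```text
clock: 7.75
position: [0.6232, 0.0238, 0.0681]
tool_rot: [-3.141, 0.003, -2.864]
force: [-0.9, 0.9, -0.8]
grip_width: -0.0
finger_force: 0.0
```

```bash
python3 look.py 4 4 19 1 45 20 6
```

```text
t 7.75 tcp plate [ 89.2 -16.5] z 68.1 rot [-1.7997e+02  1.7000e-01 -1.6411e+02] F [-0.9  0.9 -0.8] w -0.0
wrist block plate [4.3 8.1] phi 17.9 err 0.007 max r 80.2
to pre [-6.5  2.6] steps [[-4.1, -4.8], [-4.4, -4.5], [-4.7, -4.2], [-5.0, -3.9], [-5.3, -3.6], [-4.5, -3.2]] W0 [ 75.2 -16.3]
scene block plate [ 9.9 -7.9] phi 18.4 err 0.14 max r 83.7
```

Call:
apply_moves(
  claw=[0, 0, 0, 0, 0, 0, 0, 0, 0, 0, 0, 0, 0, 0, 0, 0],
  xyz=[
    [0.0065, 0.0026, 0],
    [0, 0, 0.025],
    [0, 0, 0.025],
    [0.004, -0.0012, 0],
    [0.0036, -0.0013, 0],
    [0.0038, -0.0045, 0],
    [0.0041, -0.0042, 0],
    [0.0044, -0.0039, 0],
    [0.0047, -0.0036, 0],
    [0.0049, -0.0033, 0],
    [0.0042, -0.003, 0],
    [0, 0, 0],
    [-0.01, 0, 0],
    [0, 0, -0.025],
    [0, 0, -0.025],
    [0, 0, 0],
  ],
  twist=[
    [0, 0, 0],
    [0, 0, 0],
    [0, 0, 0],
    [0, 0, 0],
    [0, 0, 0],
    [0, 0, 0],
    [0, 0, 0],
    [0, 0, 0],
    [0, 0, 0],
    [0, 0, 0],
    [0, 0, 0],
    [0, 0, 0],
    [0, 0, 0],
    [0, 0, 0],
    [0, 0, 0],
    [0, 0, 0],
  ],
)

```text
clock: 9.45
position: [0.5986, -0.0051, 0.0709]
tool_rot: [-3.141, 0.003, -2.863]
force: [0.2, 0.4, -0.6]
grip_width: 0.0002
finger_force: 0.0
```

```bash
python3 look.py -5 4 0
```

```text
t 9.45 tcp plate [ 57.6 -37.5] z 70.9 rot [-179.96    0.18 -164.05] F [ 0.2  0.4 -0.6] w 0.0002
wrist block plate [-8.7  3.6] phi -4.4 err 0.007 max r 79.1
scene block plate [-14.  -11.2] phi 4.4 err 0.136 max r 88.4
```

The block is inside the ring and within 5° of square. Next I'll open the fingers across the fence direction and go behind the block for the straight push.

Call:
apply_moves(
  claw=[0.06, 0.06, 0.06, 0.06, 0.06, 0.06, 0.06, 0.06, 0.06, 0.06, 0.06, 0.06, 0.06, 0.06, 0.06, 0.06, 0.06, 0.06],
  xyz=[
    [0.0357, 0.0103, 0],
    [0.0357, 0.0103, 0],
    [0.0357, 0.0103, 0],
    [0.0357, 0.0103, 0],
    [0, 0, 0.0285],
    [0, 0, 0.0285],
    [0, 0, 0],
    [-0.005, 0, 0],
    [-0.005, 0, 0],
    [-0.005, 0, 0],
    [-0.005, 0, 0],
    [-0.005, 0, 0],
    [-0.005, 0, 0],
    [-0.005, 0, 0],
    [-0.005, 0, 0],
    [-0.005, 0, 0],
    [-0.005, 0, 0],
    [0, 0, 0],
  ],
  twist=[
    [0, 0, 0],
    [0, 0, 0],
    [0, 0, 0],
    [0, 0, 0],
    [0, 0, 0],
    [0, 0, 0],
    [0, 0, 0],
    [0, 0, 0],
    [0, 0, 0],
    [0, 0, 0],
    [0, 0, 0],
    [0, 0, 0],
    [0, 0, 0],
    [0, 0, 0],
    [0, 0, 0],
    [0, 0, 0],
    [0, 0, 0],
    [0, 0, 0],
  ],
)

```text
clock: 11.35
position: [0.4968, 0.0089, 0.0114]
tool_rot: [3.142, 0.0, -2.863]
force: [0.2, -0.3, -0.5]
grip_width: 0.06
finger_force: 0.0
```

```bash
python3 - <<'E'
from h import *
report()
a=bot.grab_frame("top");b=bot.grab_frame("scene")
im=np.hstack([a["img"][100:280,180:380],b["img"][180:360,220:420]]);cv2.imwrite("pics/s3.png",cv2.resize(im[:,:,::-1],None,fx=2,fy=2,interpolation=cv2.INTER_CUBIC))
E
python3 look.py 22 4 0
```

```text
t 11.35 tcp plate [-36.5   3.8] z 11.4 rot [ 1.8000e+02  3.0000e-02 -1.6405e+02] F [ 0.2 -0.3 -0.5] w 0.06
t 11.45 tcp plate [-36.7   3.8] z 11.4 rot [-1.8000e+02  4.0000e-02 -1.6405e+02] F [-0.1  0.  -0.1] w 0.0599
wrist block plate [ 86.  -41.7] phi -84.0 err 1.0 max r 166.3
scene block plate [ 19.9 -10.4] phi -0.1 err 0.138 max r 92.1
```

View pics/s3.png

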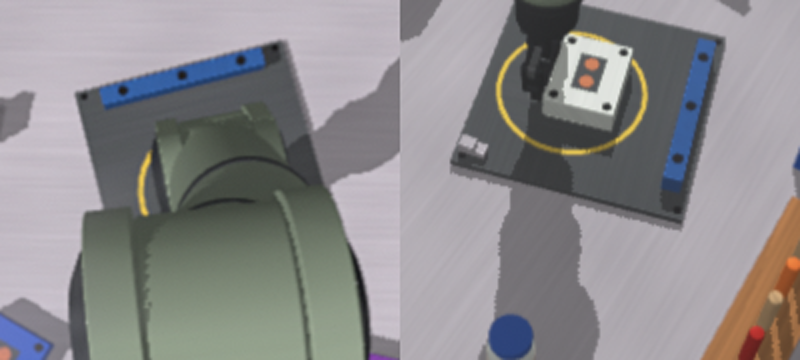

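The block at crop (590,80) is square in front of the two open fingers and clear of the fence. I'll carry on pushing straight.

Call:
apply_moves(
  claw=[0.06, 0.06, 0.06, 0.06, 0.06, 0.06, 0.06, 0.06, 0.06, 0.06, 0.06, 0.06, 0.06, 0.06, 0.06, 0.06],
  xyz=[
    [-0.005, 0, -0.002],
    [-0.005, 0, 0],
    [-0.005, 0, 0],
    [-0.005, 0, 0],
    [-0.005, 0, 0],
    [-0.005, 0, 0],
    [-0.005, 0, 0],
    [-0.005, 0, 0],
    [-0.005, 0, 0],
    [-0.005, 0, 0],
    [-0.005, 0, 0],
    [-0.005, 0, 0],
    [-0.005, 0, 0],
    [-0.003, 0, 0],
    [-0.002, 0, 0],
    [0, 0, 0],
  ],
  twist=[
    [0, 0, 0],
    [0, 0, 0],
    [0, 0, 0],
    [0, 0, 0],
    [0, 0, 0],
    [0, 0, 0],
    [0, 0, 0],
    [0, 0, 0],
    [0, 0, 0],
    [0, 0, 0],
    [0, 0, 0],
    [0, 0, 0],
    [0, 0, 0],
    [0, 0, 0],
    [0, 0, 0],
    [0, 0, 0],
  ],
)

```text
clock: 13.15
position: [0.5638, 0.0279, 0.0133]
tool_rot: [-3.142, 0.0, -2.863]
force: [-1.8, 0.2, 0.1]
grip_width: 0.0604
finger_force: 0.9
```

Call:
apply_moves(
  claw=[0.06, 0.06, 0.06],
  xyz=[
    [-0.002, 0, 0],
    [-0.002, 0, 0],
    [0, 0, 0],
  ],
  twist=[
    [0, 0, 0],
    [0, 0, 0],
    [0, 0, 0],
  ],
)

```text
clock: 13.45
position: [0.5675, 0.029, 0.0133]
tool_rot: [-3.142, 0.0, -2.863]
force: [-1.6, -0.7, -0.8]
grip_width: 0.0596
finger_force: 1.0
```

```bash
python3 look.py 92 4 0; python3 - <<'E'
from h import *
b=bot.grab_frame("scene")
cv2.imwrite("pics/s4.png",cv2.resize(b["img"][180:340,240:420][:,:,::-1],None,fx=3.5,fy=3.5,interpolation=cv2.INTER_CUBIC))
E
```

```text
t 13.45 tcp plate [37.1  3.8] z 13.3 rot [-1.8000e+02  1.0000e-02 -1.6406e+02] F [-1.6 -0.7 -0.8] w 0.0596
wrist block plate [94.8  0.2] phi -73.0 err 1.602 max r 162.8
scene block plate [92.5 -6.3] phi 0.6 err 0.15 max r 150.9
```

View pics/s4.png

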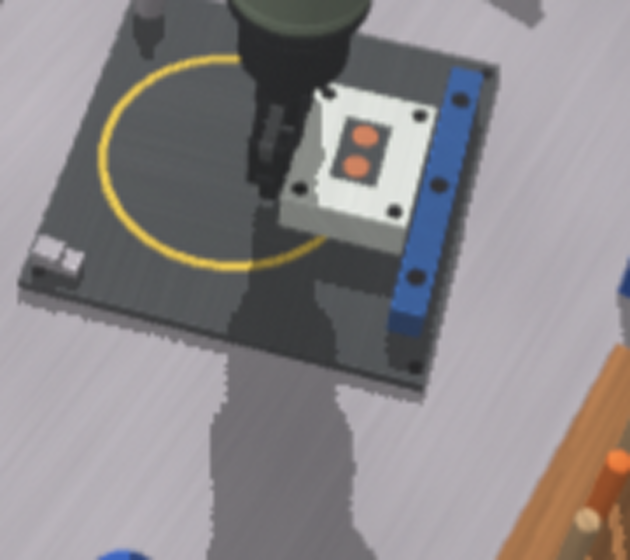

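The block's front is very near the fence (right edge (435,110)–(405,250) in the crop), but no fence reaction shows yet. I'll press on in small steps and watch the force.

Call:
apply_moves(
  claw=[0.06, 0.06, 0.06],
  xyz=[
    [-0.001, 0, 0],
    [-0.001, 0, 0],
    [0, 0, 0],
  ],
  twist=[
    [0, 0, 0],
    [0, 0, 0],
    [0, 0, 0],
  ],
)

```text
clock: 13.9
position: [0.5691, 0.0294, 0.0133]
tool_rot: [3.142, -0.0, -2.864]
force: [-4.3, -1.9, 2.7]
grip_width: 0.06
finger_force: 2.3
```

Call:
apply_moves(
  claw=[0.06, 0.06, 0.06],
  xyz=[
    [-0.001, 0, 0],
    [-0.001, 0, 0],
    [0, 0, 0],
  ],
  twist=[
    [0, 0, 0],
    [0, 0, 0],
    [0, 0, 0],
  ],
)

```text
clock: 14.2
position: [0.5698, 0.0296, 0.0131]
tool_rot: [3.142, -0.003, -2.864]
force: [-11.4, -2.2, 7.2]
grip_width: 0.06
finger_force: 5.8
```

Call:
apply_moves(
  claw=[0.06, 0.06, 0.06, 0.06],
  xyz=[
    [-0.001, 0, 0],
    [-0.001, 0, 0],
    [0, 0, 0],
    [0, 0, 0],
  ],
  twist=[
    [0, 0, 0],
    [0, 0, 0],
    [0, 0, 0],
    [0, 0, 0],
  ],
)

```text
clock: 14.6
position: [0.5698, 0.0296, 0.0128]
tool_rot: [3.141, -0.007, -2.864]
force: [-22.5, -4.5, 13.6]
grip_width: 0.0601
finger_force: 11.2
```

The block is seated: the force rises with no motion. I'll back off, lift and check from above.

Call:
apply_moves(
  claw=[0.06, 0.06, 0.06, 0.06, 0.06, 0.06, 0.06, 0, 0, 0, 0, 0, 0],
  xyz=[
    [0.005, 0, 0],
    [0.008, 0, 0],
    [0.015, 0, 0],
    [0.012, 0, 0],
    [0, 0, -0.03],
    [0, 0, -0.03],
    [0, 0, -0.03],
    [-0.034, 0, 0],
    [-0.034, 0, 0],
    [-0.034, 0, 0],
    [-0.034, 0, 0],
    [-0.034, 0, 0],
    [0, 0, 0],
  ],
  twist=[
    [0, 0, 0],
    [0, 0, 0],
    [0, 0, 0],
    [0, 0, 0],
    [0, 0, 0],
    [0, 0, 0],
    [0, 0, 0],
    [0, 0, 0],
    [0, 0, 0],
    [0, 0, 0],
    [0, 0, 0],
    [0, 0, 0],
    [0, 0, 0],
  ],
)

```text
clock: 15.9
position: [0.701, 0.068, 0.1029]
tool_rot: [3.141, 0.003, -2.862]
force: [-2.2, 0.2, -0.4]
grip_width: -0.0004
finger_force: 0.0
```

```bash
python3 look.py 95 4 0; python3 -c "
from h import *
save(bot.grab_frame('wrist'),'w5.png')"
```

```text
t 15.9 tcp plate [176.1   4.7] z 102.9 rot [ 1.7998e+02  1.6000e-01 -1.6399e+02] F [-2.2  0.2 -0.4] w -0.0004
wrist block plate [95.1  7. ] phi 0.2 err 0.011 max r 153.1
scene block plate [93.7 -4.1] phi 2.3 err 0.163 max r 152.1
```

View pics/w5.png

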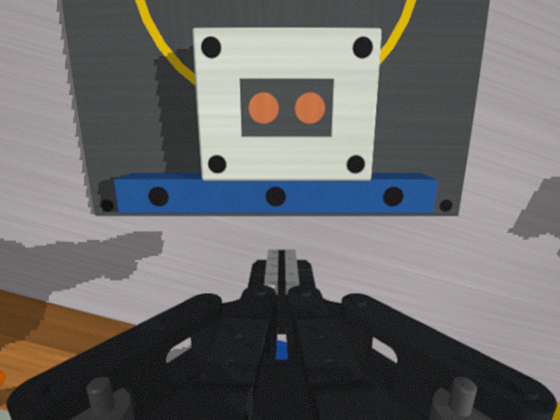

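The picture shows the block's edge (203,179)–(372,180) flush along the fence (117–437, 178–213), well within its length. The fit gives x = 95.1 mm and 0.2°, and the arm is clear, so I'm handing the job in.

```bash
python3 -c "
from workcell import bot
print(bot.job_done())"
```

```text
the job is handed in; nothing more can be done
None
```

I turned the block square inside the ring and pushed its long side flush against the fence. My last camera fit put it 0.2° off parallel and within about 0.1 mm of the face. The arm was clear and the job is handed in, but no verdict came back.

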